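# Clear and pop the fuse hatch of a controller box

## Robot

A 6-joint arm with a two-finger parallel gripper is mounted at the origin on the work surface. World frame = base frame: x ahead of the robot, y to its left, z up, the work surface at z = 0. Lengths are in m, angles in rad, forces in N, time in s.
With the tool pointing down it reaches from about 0.375 to 0.9 m from the base axis. Payload 3.1 kg.
Tool frame: the origin (TCP) lies at the very end of the fingers, on their centre line; the grasp point (between the pads) lies 19 mm behind it; z points along the fingers, y is the direction in which the jaws open and shut (so a half turn about z gives the same grasp; the last joint's range is limited). The gripper opens to 87 mm and grips with 3 to 60 N. Pads are 19 mm wide; open, the fingers measure 117 mm over their backs; the gripper's body (75 mm by 190 mm) begins 51 mm behind the grasp point.
Start: joints at [-1.5, 0.527, 1.433, -0, 1.181, -0.178], TCP at [0.155, -0.606, 0.223] pointing down, gripper open.
Joint ranges: [-3.08, 3.08], [-0.75, 2.2], [0.22, 2.44], [-1.43, 4.57], [0, 2.65], [-2.85, 2.85]. Speed limits (rad/s): [2.79, 2.79, 3.14, 3.14, 3.14, 3.14].

## Interface

Orientations are given as a unit quaternion [x, y, z, w].
In Python, from rig import robot gives the robot as it stands. The module is installed in compiled form; this text tells all that it offers.
- The arm moves only by the tool send_rows, never from a script. Its argument "deltas" is a list of rows, each an object of numbers: "tx", "ty", "tz": the shift along the tool's x, y, z in cm; "rx", "ry", "rz": the turn, a rotation vector about the tool's x, y, z in rad. A call has 1 to 5 rows; each row is the pose to reach, as a shift and turn from the pose commanded when the call began, along the tool's axes at that moment; what a row does not reach only later rows make up. A row lasts 1/12 s, in which the tool goes at most 41.7 mm and 7.16 degrees, less where a joint would pass 70% of its speed; a pose out of reach is approached as far as the arm can. A call with a gripper value outside its range is refused whole. "claw" is the finger opening in cm, from 0 to 8.7, set as the call begins (left out, the last holds). The fingers move at their own pace and stop on an object; "squeeze" is the grip in N (left out, the last holds). Time passes only in rows, so rows that repeat a pose let the fingers close. It gives the time, the measured TCP pose, the force and the opening at its end, in the units of the state.
- robot.get_obs(): the state, without advancing time (a new reading comes with each control period).
- robot.camera(name): name is "scene" or "top"; returns a dict with "color" (420x560x3 uint8, red, green, blue), "z_map" (420x560 float32, m along the optical axis (not along the pixel's ray), 0 where there is no reading), "intrinsics" (3x3 intrinsics, pixels), "distortion" ([k1, k2, p1, p2, k3] as OpenCV has them; the pictures are not rectified), "R" (3x3) and "t" (3): a world point X has camera coordinates R X + t. Camera axes: x right, y down, z forward; pixel columns grow to the right and rows downward; lengths in m; the calibration is good to about 2 mm. A picture is of the moment at which its call begins.
- robot.hand_in(): hands the job in, once; it reports no verdict.
Trained networks look in the newest picture that a camera, given by its name, has taken for a name from the list of things; names that differ only in an ending like _2 or _b are one class to them, and where a whole thing is asked for, a point or a joint stands for the part that bears it (a point fixed in the world has none). Each returns a list of dicts, best first, with "p" (0 to 1); they miss things now and then, are a little off and sometimes report something else, mostly with a low value. They report only what shows in the picture. A call takes as long as a camera call. They do not tell look-alikes from the thing itself.
- robot.outline_of(label, camera): "pixels" (420x560 bool, what is visible of it) and "xy" ([column, row] in pixels, amid what is visible of it).
- robot.tip_of(label, camera): "xy" ([column, row] in pixels: a listed point, or the origin of a listed thing).
The state is a dict: "time": time; "q": joint angles; "joint_velocities": joint speeds; "joint_torque": joint torques, N m; "position": TCP position; "tool_rot": TCP orientation; "ft_force": force on the tool from outside, world axes, zero at the start; "moment": the same for the moment, N m; "grip_width": finger opening in m.
Only numpy, scipy, OpenCV 4.12 (cv2) and the standard library are available. Lean on these libraries where they do the work, as an engineer would, in place of code of your own. Each camera call takes 0.05 s, during which the arm holds its last target.

## Task

A spare battery pack has been left lying on the slotted hatch of one of the two controller boxes. With the fingertips or the outside of the fingers, push the pack sideways off the hatch until it rests flat and fully clear of it on the bare deck of the same box, without picking it up; then press that box's round latch button fully down, once, and let go, so that the button pops up and the hatch springs open by itself. Watch that the hatch stays open: do not touch the opened hatch or press the button again, keep the other box's hatch shut and its button unpressed, and leave everything else where it is.

Things in the scene. Friction and masses are not known exactly. Their poses are not given: they have to be found in the camera images.
- fuse_box: Cream sheet-metal controller box with the slotted hatch, fixed on the table: 150 (x) x 200 (y) x 60 high. Origin at the centre of its underside; z up; -x is the side with the latch button, y runs along its long side. The top is a flat deck at z = 60. The hatch fills x = -12 to 68, y = 1 to 90 of the top. The bare deck is the -y half, y = -100 to 0, where only the tin stands (near corner). Its yaw is within about 0.3 rad of 0; the two boxes may have changed places.
- pack: Loose grey battery pack with a black band, a block 60 (x) x 34 (y) x 26 high, 0.08 to 0.16 kg, lying on the slotted hatch, its 60 mm side roughly (within 0.3 rad) along the box's x. Origin at the centre of its underside, z up. It slides freely over hatch and deck. It is off the hatch when its origin is at y below about -20 in the fuse box's frame, and its centre must stay well inside the deck's edge at y = -100.
- fuse_hatch: Beige steel hatch of the fuse box, 80 (x) x 89 (y) x 6 thick, with six dark slots across it. Closed it lies flat, its upper face 1 mm above the deck (z = 61 in the box's frame). Origin at the middle of its hinge line, which runs along y at its far (+x) edge, at x = 68, y = 45.5, z = 58 in the box's frame. A spring swings its near edge up and away from the button, to nearly upright.
- fuse_hatch_angle (a joint): Angle of the slotted hatch in rad: 0 shut, 1.25 fully open against its stop. When unlatched it springs open by itself within about a second and stays there.
- fuse_latch_top (a point): Centre of the top face of the fuse box's latch button, a black upright round button of 24 mm diameter at x = -45, y = 45 in the box's frame. Latched, its top is 8 mm above the deck (z = 68 in the box's frame); fully pressed 4 mm above it; popped up 17 mm above it.
- fuse_latch_travel (a joint): Travel of the fuse box's latch button in m, positive downward: about 0 latched in (start), 0.004 at the bottom stop, -0.009 popped up. A push-push latch: the button begins to move at 2 to 3 N and reaches its stop at about 4 N; once it has been pressed past 0.003 and let go, it rises to -0.009 and frees the hatch. Another full press would latch it in again.
- plain_box: The other controller box, same build and size and same frame, but its hatch is smooth, without slots. A tape roll stands on its deck. To be left alone.
- plain_hatch_angle (a joint): Angle of the other box's smooth hatch in rad: 0 shut. It must stay shut.
- plain_latch_travel (a joint): Travel of the other box's latch button in m: about 0 latched in. It must not be pressed.
- tin: Loose flat metal tin, 34 x 46 x 14 high, on the near (-x, -y) corner of the fuse box's deck, its centre about x = -52, y = -68 in that box's frame. Origin at the centre of its underside. Leave it.
- tape: Loose cardboard-coloured tape roll, diameter 60, hole 38, 24 high, on the deck of the other box. Origin at the centre of its underside. Leave it.
- mug: White mug, rim diameter 80, 92 high, on the table beyond the boxes. Origin at the centre of its underside. Leave it.
- mouse: Black computer mouse, 105 x 60 x 31 high, on the table between the robot and the boxes, on the right. Origin at the centre of its underside. Leave it.
- scanner: Hand scanner lying on its side, head 125 x 46 x 50 high with a black pistol grip 105 long, on the table to the left of the boxes. Origin under its head. Leave it.
- marker: White marker with a black cap, 130 long, 17 thick, lying on the table between the robot and the boxes, on the left. Origin under its middle. Leave it.
- carton: Closed cardboard carton, 100 x 130 x 75 high, on the table to the right of the boxes. Origin at the centre of its underside. Leave it.
There are look-alikes about, which are no part of the job. What is shaped like the fuse_box but turquoise is not meant. Of the things that look like the pack, the largest one is meant.

How it is judged:
On the way, in this order (a step that is already met when the one before it is completed fails the run):
1. the pack lies flat, at rest and clear of the hatch on the bare deck, the hatch still latched (y of pack in the frame of fuse_box between -0.088 and -0.02 m and x of pack in the frame of fuse_box between -0.045 and 0.068 m and z of pack in the frame of fuse_box between 0.055 and 0.068 m and angle between pack's own z axis and vertical below 0.1 rad and linear speed of pack below 0.02 m/s and value of joint fuse_hatch_angle below 0.05 rad and value of joint fuse_latch_travel above -0.003 m), for 0.2 s.
2. the fuse box's latch button is pressed down (value of joint fuse_latch_travel above 0.002 m).
3. the button is up and the hatch is wide open and stays so (value of joint fuse_hatch_angle above 1 rad and value of joint fuse_latch_travel below -0.006 m), for 0.5 s.
At the end, for the whole second after the job is handed in: The slotted hatch stands open by more than 1.0 rad and at rest, its button is popped up by more than 6 mm; the pack lies flat (within 0.1 rad) and still on the fuse box's bare deck with its origin at y -88 to -20 and x -45 to 68 mm in the box's frame; the other box's hatch is still shut and latched (all of step 3 and y of pack in the frame of fuse_box between -0.088 and -0.02 m and x of pack in the frame of fuse_box between -0.045 and 0.068 m and z of pack in the frame of fuse_box between 0.055 and 0.068 m and angle between pack's own z axis and vertical below 0.1 rad and linear speed of pack below 0.02 m/s and velocity of joint fuse_hatch_angle below 0.1 rad/s and value of joint plain_hatch_angle below 0.05 rad and value of joint plain_latch_travel above -0.003 m); the robot touches nothing.
It fails at once if the pack is lifted more than 20 mm above the hatch or knocked off the box (z of pack in the frame of fuse_box above 0.082 m or z of pack in the frame of fuse_box below 0.045 m).
It fails at once if the button is pressed in again after the hatch has opened (value of joint fuse_hatch_angle above 0.5 rad and value of joint fuse_latch_travel above -0.003 m).
It fails at once if the opened hatch is touched with more than 1 N (value of joint fuse_hatch_angle above 0.2 rad and contact force between any of the fingers, the arm and fuse_hatch above 1 N).
It fails at once if the other box's button is pressed or its hatch opens (value of joint plain_latch_travel above 0.002 m or value of joint plain_latch_travel below -0.004 m or value of joint plain_hatch_angle above 0.1 rad).
It fails at once if the tin, tape roll, mug, mouse, scanner, marker or carton is moved by more than 30 mm (distance of any of tin, tape, mug, mouse, scanner, marker, carton from where it was at the start of the episode above 0.03 m).
It also fails if it takes over 45 s, if anything falls off the work surface, if the arm or the gripper's body presses on something with over 40 N, if the wrist force passes 120 N, or if a joint passes its speed limit or range.

## Working session

There is one attempt and no reset: what is moved stays moved. The work goes in short steps, Python scripts to look and compute and a tool call to move; the robot and the scene stay as the last step left them, time stands still between calls to the robot, and variables do not carry over. Pictures are saved under pics/ and viewed, and the job is handed in when it is done.

Besides the shell and the picture viewer there is one more tool, called after "Emit:" as a command line: name --argument value ..., lists and objects as JSON in quotes. send_rows: Moves the arm, as the interface text tells. Its arguments: {"type":"object","properties":{"deltas":{"type":"array","items":{"type":"object","properties":{"tx":{"type":"number"},"ty":{"type":"number"},"tz":{"type":"number"},"rx":{"type":"number"},"ry":{"type":"number"},"rz":{"type":"number"}}}},"claw":{"type":"number"},"squeeze":{"type":"number"}},"required":["deltas"]}

```bash
mkdir -p pics
cat > h.py <<'E'
import numpy as np, cv2
from rig import robot
def save(c,n): cv2.imwrite('pics/'+n,c['color'][:,:,::-1])
def unproj(c,uv,z=None):
    p=cv2.undistortPoints(np.array([[uv]],float),np.array(c['intrinsics']),np.array(c['distortion']))[0,0]
    R=np.array(c['R']);t=np.array(c['t']).ravel()
    d=R.T@np.array([p[0],p[1],1.]);o=-R.T@t
    if z is None:
        s=c['z_map'][int(round(uv[1])),int(round(uv[0]))]
    else: s=(z-o[2])/d[2]
    return o+s*d
def proj(c,X):
    return cv2.projectPoints(np.array(X,float).reshape(-1,3),cv2.Rodrigues(np.array(c['R']))[0],np.array(c['t'],float),np.array(c['intrinsics']),np.array(c['distortion']))[0].reshape(-1,2)
E
python3 - <<'E'
from h import *
o=robot.get_obs();print(o)
for n in('scene','top'):
    c=robot.camera(n);save(c,n+'0.png');print(n,-np.array(c['R']).T@np.array(c['t']).ravel())
    for l in('fuse_box','pack','fuse_hatch','fuse_latch_top','plain_box','tin','tape'):
        for r in robot.tip_of(l,n): print(l,np.round(r['xy'],1),round(r['p'],2), np.round(unproj(c,r['xy']),3))
E
```

```text
{'time': 0.0, 'q': array([-1.49950596e+00,  5.28451657e-01,  1.43393038e+00, -5.30201290e-05,
        1.18138092e+00, -1.78530370e-01]), 'joint_velocities': array([-0.00259163,  0.00067081, -0.00098756,  0.00157286, -0.00094172,
       -0.00023165]), 'joint_torque': array([ 5.63784870e-04, -4.40034306e+01, -1.76591760e+01,  6.32326794e-02,
        5.81008801e-02, -1.62421011e-04]), 'position': array([ 0.15446028, -0.60484242,  0.22157162]), 'tool_rot': array([ 9.92206996e-01,  1.24595741e-01,  3.36787004e-05, -1.08490337e-03]), 'ft_force': array([ 0.02546179,  1.04080412, -0.29789475]), 'moment': array([ 0.0127684 ,  0.00175891, -0.00363948]), 'grip_width': 0.08708970616642707}
scene [1.03408195 0.64155451 0.78027763]
fuse_box [144.7 230.3] 0.91 [ 0.804 -0.186  0.057]
fuse_box [337.8 283.1] 0.88 [0.56  0.221 0.062]
fuse_box [262.8 370.2] 0.72 [0.799 0.284 0.056]
fuse_box [172. 174.] 0.68 [ 0.635 -0.375  0.041]
pack [355.  281.3] 0.96 [0.545 0.254 0.086]
pack [419.4 273.4] 0.79 [0.364 0.288 0.016]
pack [433.9 318.9] 0.55 [0.439 0.388 0.015]
fuse_hatch [122.9 232.4] 0.96 [ 0.848 -0.21 
[... 588 characters left out ...]
   1.209]
fuse_box [370.7 124.9] 0.8 [ 0.78  -0.247  0.057]
pack [193.8 210.7] 0.82 [0.53  0.244 0.085]
pack [153.5 249. ] 0.53 [0.421 0.379 0.001]
pack [182.9 271. ] 0.49 [0.36  0.286 0.019]
fuse_hatch [196.9 193.4] 0.56 [0.58  0.242 0.059]
fuse_hatch [360.7 100.3] 0.56 [ 0.85  -0.219  0.059]
fuse_hatch [138.9 185.2] 0.22 [0.604 0.413 0.045]
fuse_latch_top [203.1 232.4] 0.62 [0.471 0.22  0.067]
fuse_latch_top [359.9 138.2] 0.6 [ 0.739 -0.216  0.064]
fuse_latch_top [181.4 138.4] 0.5 [0.737 0.29  0.059]
plain_box [334.4 214.1] 0.85 [ 0.525 -0.144  0.061]
plain_box [373.5 294.1] 0.5 [ 0.303 -0.257  0.032]
tin [239.2 225.7] 0.56 [0.49  0.12  0.072]
tape [358.6 206. ] 0.77 [ 0.548 -0.212  0.061]
```

View pics/top0.png

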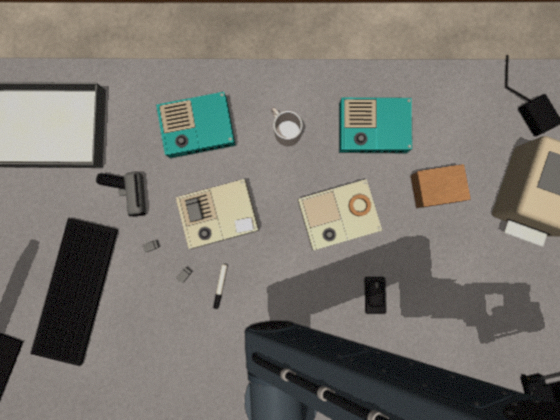

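View pics/scene0.png

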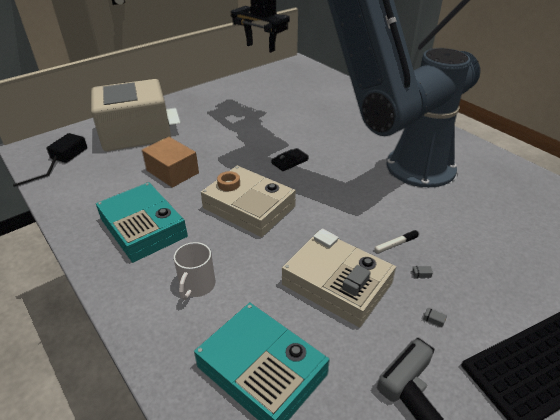

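The top image shows the cream slotted box at (217,213), the cream smooth box with the tape at (340,214), and two turquoise look-alikes. There are three pack candidates: (194,210) on the slotted hatch, which is the largest and has the black band, and two small ones on the table at (151,245) and (184,273). The first fits. Next I'll confirm it in a crop and fit the poses.

```bash
cat > fit.py <<'E'
from h import *
def cloud(c):
    zm=c['z_map'];v,u=np.nonzero(zm>0)
    p=cv2.undistortPoints(np.stack([u,v],1).astype(float)[:,None],np.array(c['intrinsics']),np.array(c['distortion']))[:,0]
    P=np.c_[p,np.ones(len(p))]*zm[v,u][:,None]
    return (P-np.array(c['t']).ravel())@np.array(c['R']),u,v
def rect(P):
    (cx,cy),(w,h),a=cv2.minAreaRect(P.astype(np.float32)); return (cx,cy),(w,h),a
if __name__=='__main__':
    for n in('scene','top'):
        c=robot.camera(n);P,u,v=cloud(c)
        near=(np.hypot(P[:,0]-.53,P[:,1]-.19)<.17)
        d=near&(P[:,2]>.052)&(P[:,2]<.11)&(P[:,1]<.36)
        m=np.zeros((420,560),np.uint8);m[v[d],u[d]]=1
        nl,lab,st,_=cv2.connectedComponentsWithStats(m);k=1+st[1:,4].argmax()
        s=d&(lab[v,u]==k); print(n,'box',rect(P[s][:,:2]),np.median(P[s][:,2]))
        s2=d&(P[:,2]>.078)&(np.hypot(P[:,0]-.535,P[:,1]-.247)<.06);print('pack',rect(P[s2][:,:2]),np.median(P[s2][:,2]),s2.sum(), P[s2].mean(0))
        cx,cy=(215,212) if n=='top' else (340,275)
        im=c['color'][cy-60:cy+60,cx-75:cx+75,::-1];cv2.imwrite(f'pics/crop_{n}.png',cv2.resize(im,None,fx=5,fy=5,interpolation=cv2.INTER_CUBIC))
E
python3 fit.py
```

```text
scene box ((0.5232709646224976, 0.18737170100212097), (0.15410415828227997, 0.2010170966386795), 15.90756607055664) 0.06063119643505195
pack ((0.5318518280982971, 0.24552196264266968), (0.06322015821933746, 0.03511841595172882), 16.466577529907227) 0.0867406684220951 421 [0.53486641 0.24792817 0.08631271]
top box ((0.5252755284309387, 0.18713773787021637), (0.1511509269475937, 0.2035377025604248), 15.706611633300781) 0.06058783553198726
pack ((0.5333774089813232, 0.24394536018371582), (0.05949278548359871, 0.03456446900963783), 15.33578109741211) 0.08651842382142227 278 [0.5332288  0.24322595 0.08663579]
```

View pics/crop_top.png

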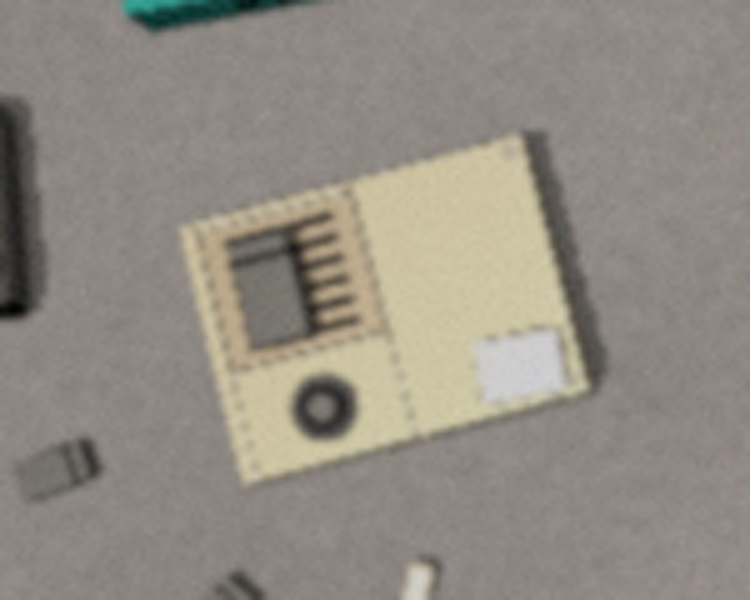

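```bash
cat >> h.py <<'E'
BX=np.array([.5245,.1873]);YAW=np.deg2rad(15.8)
def w(x,y): # mm box -> world
    c,s=np.cos(YAW),np.sin(YAW); return BX+np.array([c*x-s*y,s*x+c*y])/1000
def b(p):
    c,s=np.cos(YAW),np.sin(YAW); d=(np.array(p[:2])-BX)*1000; return np.array([c*d[0]+s*d[1],-s*d[0]+c*d[1]])
E
python3 - <<'E'
from h import *
print('pack in box',b([.5327,.2446]),'button world',w(-45,45))
from scipy.spatial.transform import Rotation as R
o=robot.get_obs();M=R.from_quat(o['tool_rot']).as_matrix();print(M.round(3))
for n in('scene','top'):
    c=robot.camera(n)
    print([np.round(b(unproj(c,r['xy'],.068)),1) for r in robot.tip_of('fuse_latch_top',n)])
    print('tin',[np.round(b(unproj(c,r['xy'],.074)),1) for r in robot.outline_of('tin',n)])
    im=c['color'].copy()
    for X in [(-75,-100,60),(75,-100,60),(75,100,60),(-75,100,60),(-45,45,68),(-12,1,61),(68,1,61),(68,90,61),(-12,90,61)]:
        p=proj(c,[*w(*X[:2]),X[2]/1000])[0]; cv2.circle(im,tuple(int(round(q)) for q in p),1,(255,0,0),-1)
    cx,cy=(215,212) if n=='top' else (340,275)
    cv2.imwrite(f'pics/ov_{n}.png',cv2.resize(im[cy-60:cy+60,cx-75:cx+75,::-1],None,fx=5,fy=5))
E
```

```text
pack in box [23.4918457 52.902393 ] button world [0.46894758 0.2183472 ]
[[ 0.969  0.247 -0.   ]
 [ 0.247 -0.969  0.   ]
 [ 0.    -0.    -1.   ]]
[array([223.6,  37.3]), array([ 101.2, -441.4]), array([ -27.5, -269.5])]
tin [array([-53.3, -62.2])]
[array([222.1,  44. ]), array([-32.9,  44. ]), array([  93. , -443.1])]
tin [array([-49.7, -59.9])]
```

View pics/ov_scene.png

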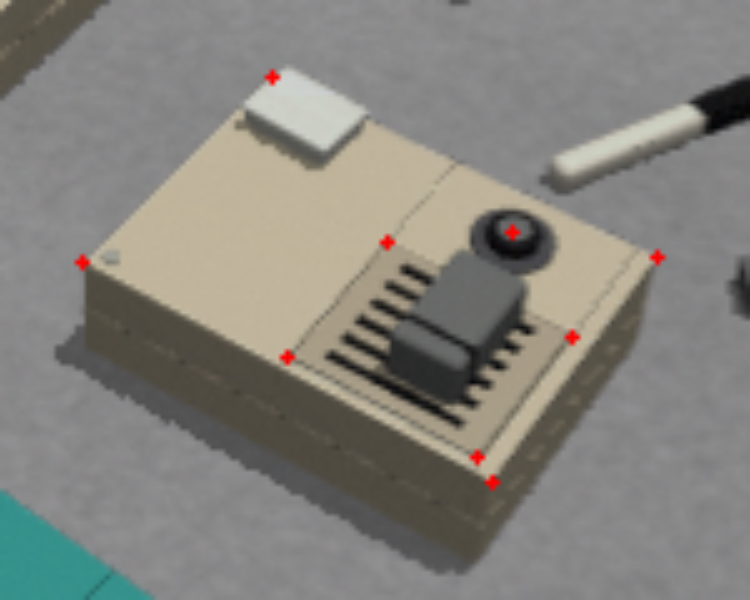

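View pics/ov_top.png

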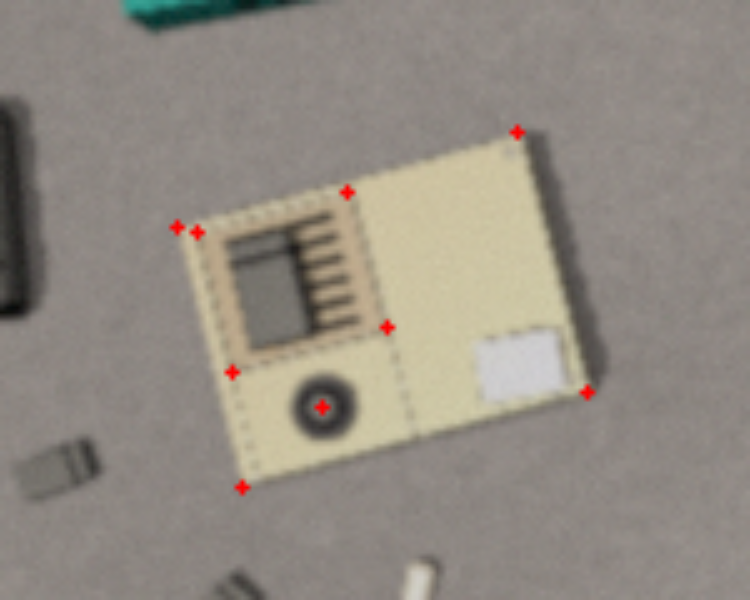

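```bash
cat >> h.py <<'E'
from scipy.spatial.transform import Rotation as Ro
def tool(yaw): # tool x at yaw deg, z down
    a=np.deg2rad(yaw);x=np.array([np.cos(a),np.sin(a),0]);z=np.array([0,0,-1.]);return np.stack([x,np.cross(z,x),z],1)
def plan(wps,start=None):
    o=robot.get_obs();p=np.array(o['position']);M=Ro.from_quat(o['tool_rot']).as_matrix()
    for q,yaw in wps:
        q=np.array(q);N=tool(yaw)
        d=M.T@(q-p)*100;r=Ro.from_matrix(M.T@N).as_rotvec()
        print(q.round(3),yaw,'t',d.round(2),'r',r.round(3)); p,M=q,N
E
python3 - <<'E'
from h import *
s=w(23.5,101);print(s,w(23.5,-18))
plan([((.30,-.47,.25),45),((.42,-.32,.25),76),((.47,-.13,.25),105.8),((.48,.065,.25),105.8),((.49,.25,.25),105.8),((*s,.16),105.8),((*s,.068),105.8)])
E
```

```text
[0.51961182 0.2908826 ] [0.55201317 0.17637866]
[ 0.3  -0.47  0.25] 45 t [17.45 -9.54 -2.74] r [ 0.     0.    -0.536]
[ 0.42 -0.32  0.25] 76 t [19.09 -2.12  0.  ] r [ 0.     0.    -0.541]
[ 0.47 -0.13  0.25] 105.8 t [19.65  0.25  0.  ] r [ 0.    0.   -0.52]
[0.48  0.065 0.25 ] 105.8 t [18.49  6.27  0.  ] r [0. 0. 0.]
[0.49 0.25 0.25] 105.8 t [17.53  6.    0.  ] r [0. 0. 0.]
[0.52  0.291 0.16 ] 105.8 t [3.13 3.96 9.  ] r [0. 0. 0.]
[0.52  0.291 0.068] 105.8 t [0.  0.  9.2] r [0. 0. 0.]
```

Emit:
send_rows --deltas '[{"tx": 3.5, "ty": -1.9, "tz": -0.5, "rz": -0.11}, {"tx": 7.0, "ty": -3.8, "tz": -1.1, "rz": -0.22}, {"tx": 10.5, "ty": -5.7, "tz": -1.6, "rz": -0.33}, {"tx": 14, "ty": -7.6, "tz": -2.2, "rz": -0.44}, {"tx": 17.5, "ty": -9.5, "tz": -2.7, "rz": -0.54}]' --claw 3.0

```text
schema error: expected keys tx, ty, tz, rx, ry, rz
```

Emit:
send_rows --deltas '[{"tx": 3.8, "ty": -0.4, "rz": -0.11}, {"tx": 7.6, "ty": -0.8, "rz": -0.22}, {"tx": 11.4, "ty": -1.2, "rz": -0.33}, {"tx": 15.2, "ty": -1.7, "rz": -0.44}, {"tx": 19.1, "ty": -2.1, "rz": -0.54}]'

```text
schema error: expected keys tx, ty, tz, rx, ry, rz
```

Emit:
send_rows --deltas '[{"tx": 3.9, "rz": -0.11}, {"tx": 7.8, "rz": -0.22}, {"tx": 11.7, "rz": -0.33}, {"tx": 15.6, "rz": -0.44}, {"tx": 19.6, "ty": 0.2, "rz": -0.52}]'

```text
schema error: expected keys tx, ty, tz, rx, ry, rz
```

Emit:
send_rows --deltas '[{"tx": 3.7, "ty": 1.2}, {"tx": 7.4, "ty": 2.5}, {"tx": 11.1, "ty": 3.7}, {"tx": 14.8, "ty": 5.0}, {"tx": 18.5, "ty": 6.3}]'

```text
schema error: expected keys tx, ty, tz, rx, ry, rz
```

Emit:
send_rows --deltas '[{"tx": 3.7, "ty": 1.2}, {"tx": 7.4, "ty": 2.5}, {"tx": 11.1, "ty": 3.7}, {"tx": 14.8, "ty": 5.0}, {"tx": 17.5, "ty": 6.0}]'

```text
schema error: expected keys tx, ty, tz, rx, ry, rz
```

Run:
```python
from h import *
o=robot.get_obs();print(o['time'],o['grip_width'],o['position'],o['ft_force'],Ro.from_quat(o['tool_rot']).as_matrix().round(3))
s=w(23.5,101)
plan([((*s,.16),105.8),((*s,.069),105.8)])
```

```text
1.2 0.08698888953751958 [ 0.15453658 -0.60557426  0.22256323] [ 0.46615538  0.10398697 -0.05594886] [[ 0.969  0.247 -0.   ]
 [ 0.247 -0.969 -0.   ]
 [-0.     0.    -1.   ]]
[0.52  0.291 0.16 ] 105.8 t [ 57.54 -77.84   6.25] r [ 0.     0.    -1.597]
[0.52  0.291 0.069] 105.8 t [0.  0.  9.1] r [0. 0. 0.]
```

The call needs all six keys. Nothing has moved.

Emit:
send_rows --deltas '[{"tx": 3.5, "ty": -1.9, "tz": -0.5, "rx": 0, "ry": 0, "rz": -0.11}, {"tx": 7.0, "ty": -3.8, "tz": -1.1, "rx": 0, "ry": 0, "rz": -0.22}, {"tx": 10.5, "ty": -5.7, "tz": -1.6, "rx": 0, "ry": 0, "rz": -0.33}, {"tx": 14, "ty": -7.6, "tz": -2.2, "rx": 0, "ry": 0, "rz": -0.44}, {"tx": 17.5, "ty": -9.5, "tz": -2.7, "rx": 0, "ry": 0, "rz": -0.54}]' --claw 3.0

```text
time: 1.62
position: [0.3016, -0.469, 0.25]
tool_rot: [0.922, 0.387, 0.0, 0.0]
ft_force: [1.5, 0.1, 0.2]
grip_width: 0.0614
```

Emit:
send_rows --deltas '[{"tx": 3.8, "ty": -0.4, "tz": 0, "rx": 0, "ry": 0, "rz": -0.11}, {"tx": 7.6, "ty": -0.8, "tz": 0, "rx": 0, "ry": 0, "rz": -0.22}, {"tx": 11.4, "ty": -1.2, "tz": 0, "rx": 0, "ry": 0, "rz": -0.33}, {"tx": 15.2, "ty": -1.7, "tz": 0, "rx": 0, "ry": 0, "rz": -0.44}, {"tx": 19.1, "ty": -2.1, "tz": 0, "rx": 0, "ry": 0, "rz": -0.54}]'

```text
time: 2.03
position: [0.421, -0.3183, 0.2498]
tool_rot: [0.785, 0.619, -0.0, 0.0]
ft_force: [0.1, -0.8, 0.0]
grip_width: 0.0325
```

Emit:
send_rows --deltas '[{"tx": 3.9, "ty": 0, "tz": 0, "rx": 0, "ry": 0, "rz": -0.11}, {"tx": 7.8, "ty": 0, "tz": 0, "rx": 0, "ry": 0, "rz": -0.22}, {"tx": 11.7, "ty": 0, "tz": 0, "rx": 0, "ry": 0, "rz": -0.33}, {"tx": 15.6, "ty": 0, "tz": 0, "rx": 0, "ry": 0, "rz": -0.44}, {"tx": 19.6, "ty": 0.2, "tz": 0, "rx": 0, "ry": 0, "rz": -0.52}]'

```text
time: 2.45
position: [0.4688, -0.1281, 0.2497]
tool_rot: [0.6, 0.8, -0.0, 0.0]
ft_force: [0.4, 0.1, -0.1]
grip_width: 0.0303
```

Run:
```python
from h import *
o=robot.get_obs();print(o['time'],o['grip_width'],o['position'],o['ft_force'],Ro.from_quat(o['tool_rot']).as_matrix().round(3))
s=w(23.5,101)
plan([((.48,.065,.25),105.8),((.49,.25,.25),105.8),((*s,.16),105.8),((*s,.069),105.8)])
```

```text
2.45 0.03030069073566814 [ 0.46879133 -0.12811938  0.24973854] [ 0.38241534  0.08847187 -0.0765693 ] [[-0.28  0.96  0.  ]
 [ 0.96  0.28 -0.  ]
 [-0.    0.   -1.  ]]
[0.48  0.065 0.25 ] 105.8 t [18.23  6.48 -0.03] r [0.    0.    0.008]
[0.49 0.25 0.25] 105.8 t [17.53  6.    0.  ] r [0. 0. 0.]
[0.52  0.291 0.16 ] 105.8 t [3.13 3.96 9.  ] r [0. 0. 0.]
[0.52  0.291 0.069] 105.8 t [0.  0.  9.1] r [0. 0. 0.]
```

Emit:
send_rows --deltas '[{"tx": 3.7, "ty": 1.3, "tz": 0, "rx": 0, "ry": 0, "rz": 0}, {"tx": 7.3, "ty": 2.6, "tz": 0, "rx": 0, "ry": 0, "rz": 0}, {"tx": 11.0, "ty": 3.9, "tz": 0, "rx": 0, "ry": 0, "rz": 0}, {"tx": 14.6, "ty": 5.2, "tz": 0, "rx": 0, "ry": 0, "rz": 0}, {"tx": 18.2, "ty": 6.5, "tz": 0, "rx": 0, "ry": 0, "rz": 0.008}]'

```text
time: 2.87
position: [0.4811, 0.0648, 0.2498]
tool_rot: [0.605, 0.796, 0.0, 0.0]
ft_force: [0.2, -0.5, -1.1]
grip_width: 0.0301
```

Emit:
send_rows --deltas '[{"tx": 3.5, "ty": 1.2, "tz": 0, "rx": 0, "ry": 0, "rz": 0}, {"tx": 7.0, "ty": 2.4, "tz": 0, "rx": 0, "ry": 0, "rz": 0}, {"tx": 10.5, "ty": 3.6, "tz": 0, "rx": 0, "ry": 0, "rz": 0}, {"tx": 14, "ty": 4.8, "tz": 0, "rx": 0, "ry": 0, "rz": 0}, {"tx": 17.5, "ty": 6.0, "tz": 0, "rx": 0, "ry": 0, "rz": 0}]'

```text
time: 3.28
position: [0.492, 0.2495, 0.2497]
tool_rot: [0.605, 0.796, 0.0, 0.0]
ft_force: [0.9, 0.2, -0.4]
grip_width: 0.0297
```

Emit:
send_rows --deltas '[{"tx": 1.5, "ty": 2.0, "tz": 2, "rx": 0, "ry": 0, "rz": 0}, {"tx": 3.1, "ty": 4.0, "tz": 4, "rx": 0, "ry": 0, "rz": 0}, {"tx": 3.1, "ty": 4.0, "tz": 6.5, "rx": 0, "ry": 0, "rz": 0}, {"tx": 3.1, "ty": 4.0, "tz": 9, "rx": 0, "ry": 0, "rz": 0}, {"tx": 3.1, "ty": 4.0, "tz": 9, "rx": 0, "ry": 0, "rz": 0}]'

```text
time: 3.7
position: [0.519, 0.2874, 0.1547]
tool_rot: [0.605, 0.796, -0.004, -0.003]
ft_force: [-0.6, -0.7, -0.7]
grip_width: 0.03
```

Run:
```python
from h import *
o=robot.get_obs();print(o['time'],o['grip_width'],o['position'],b(o['position']),o['ft_force'])
s=w(23.5,101)
plan([((*s,.07),105.8)])
c=robot.camera('scene');save(c,'s1.png')
```

```text
3.7 0.030038871009670672 [0.51897838 0.28744947 0.15466175] [21.95572288 97.86904659] [-0.57517275 -0.70218681 -0.69543519]
[0.52  0.291 0.07 ] 105.8 t [0.32 0.24 8.46] r [-0.01   0.001 -0.004]
```

View pics/s1.png

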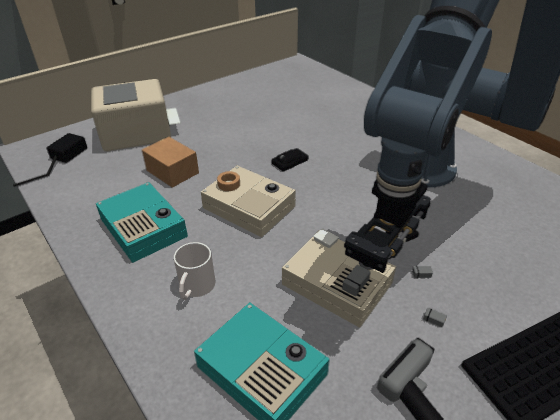

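Run:
```python
from h import *
o=robot.get_obs();print(o['time'],o['position'],b(o['position']),o['ft_force'],o['q'],Ro.from_quat(o['tool_rot']).as_matrix().round(3))
s=w(23.5,101)
plan([((*s,.07),105.8)])
c=robot.camera('scene');print(proj(c,o['position']));cv2.imwrite('pics/c2.png',cv2.resize(c['color'][180:330,270:470,::-1],None,fx=4,fy=4))
```

```text
3.75 [0.52027786 0.28764661 0.157026  ] [23.25977649 97.70491834] [-0.70103797  0.3938926   0.50884451] [ 3.17259475e-01  5.69860917e-01  1.56857628e+00 -6.43787863e-05
  1.01006867e+00  4.58736175e-02] [[-0.268  0.963 -0.007]
 [ 0.963  0.268 -0.002]
 [-0.    -0.007 -1.   ]]
[0.52  0.291 0.07 ] 105.8 t [0.33 0.08 8.7 ] r [-0.007  0.    -0.004]
[[380.82882943 261.25594409]]
```

View pics/c2.png

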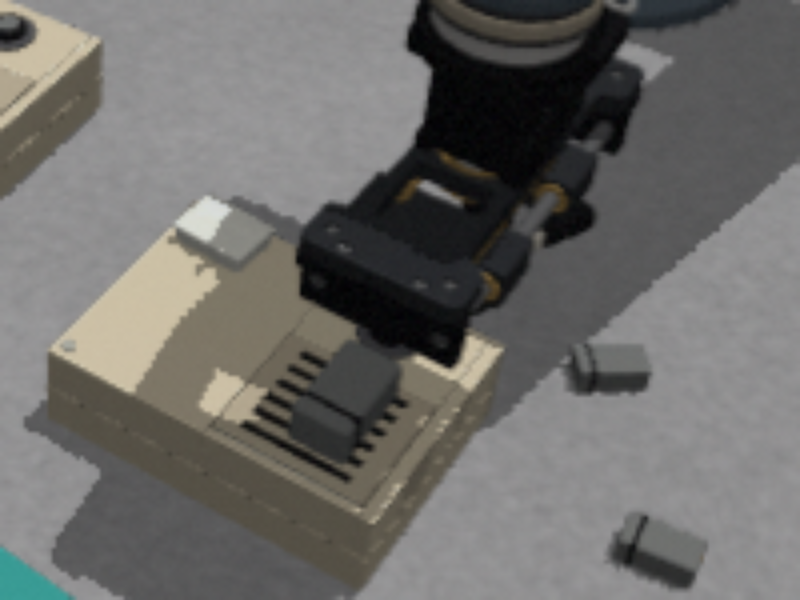

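The crop shows the gripper body over the hatch, hiding the fingers; the pack is still at crop (345,395) and untouched. I'll lower beside it.

Emit:
send_rows --deltas '[{"tx": 0.2, "ty": 0, "tz": 2.5, "rx": 0, "ry": 0, "rz": 0}, {"tx": 0.2, "ty": 0, "tz": 5, "rx": 0, "ry": 0, "rz": 0}, {"tx": 0.2, "ty": 0, "tz": 7, "rx": 0, "ry": 0, "rz": 0}, {"tx": 0.2, "ty": 0, "tz": 8.5, "rx": 0, "ry": 0, "rz": 0}, {"tx": 0.2, "ty": 0, "tz": 8.8, "rx": 0, "ry": 0, "rz": 0}]'

```text
time: 4.22
position: [0.5218, 0.2896, 0.0712]
tool_rot: [0.605, 0.796, -0.0, -0.0]
ft_force: [0.2, -0.2, -0.2]
grip_width: 0.0299
```

Emit:
send_rows --deltas '[{"tx": 0, "ty": 0, "tz": 0, "rx": 0, "ry": 0, "rz": 0}, {"tx": 0, "ty": 0, "tz": 0, "rx": 0, "ry": 0, "rz": 0}, {"tx": 0, "ty": 0, "tz": 0, "rx": 0, "ry": 0, "rz": 0}]'

```text
time: 4.47
position: [0.5234, 0.2905, 0.0736]
tool_rot: [0.605, 0.796, 0.002, 0.001]
ft_force: [0.5, 0.1, -0.5]
grip_width: 0.03
```

Run:
```python
from h import *
o=robot.get_obs();print(o['time'],o['position'],b(o['position']),o['ft_force'],Ro.from_quat(o['tool_rot']).as_matrix().round(3))
plan([((*w(23.5,-18),.07),105.8)])
c=robot.camera('scene');cv2.imwrite('pics/c3.png',cv2.resize(c['color'][180:330,270:470,::-1],None,fx=4,fy=4))
c=robot.camera('top');cv2.imwrite('pics/t3.png',cv2.resize(c['color'][150:270,140:300,::-1],None,fx=5,fy=5))
```

```text
4.4667 [0.523406   0.29046002 0.07356618] [27.03577141 99.56030515] [ 0.52242483  0.14296766 -0.49044448] [[-0.268  0.964  0.004]
 [ 0.964  0.268  0.001]
 [ 0.     0.004 -1.   ]]
[0.552 0.176 0.07 ] 105.8 t [-11.76  -0.3    0.35] r [ 0.004 -0.    -0.005]
```

View pics/c3.png

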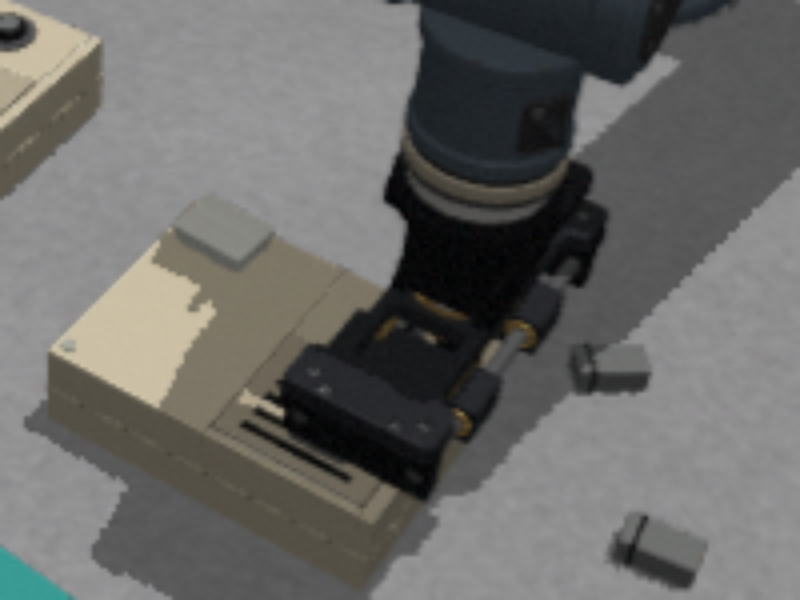

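View pics/t3.png

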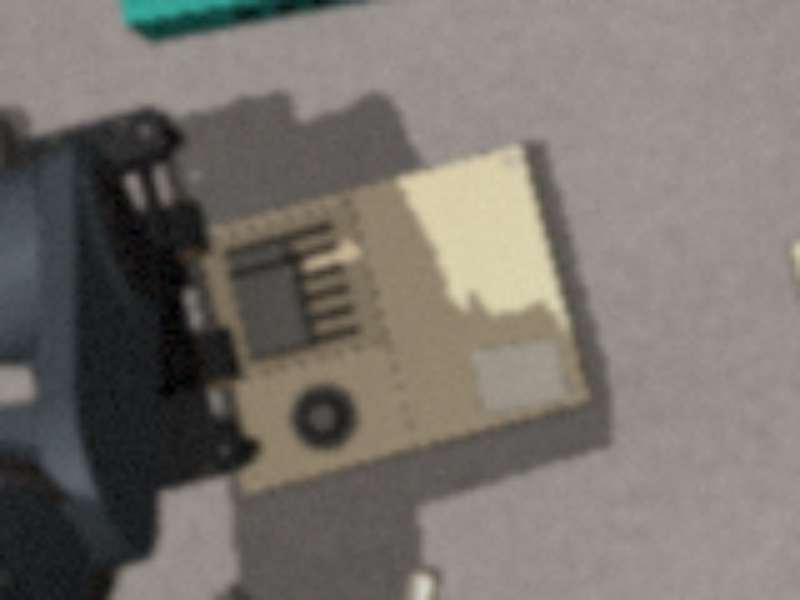

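The pack is untouched at crop (270,300) in the top view, with the fingers on its +y side. I'll push slowly along tool -x, which is box -y.

Emit:
send_rows --deltas '[{"tx": -0.5, "ty": -0.1, "tz": 0.1, "rx": 0, "ry": 0, "rz": 0}, {"tx": -1.1, "ty": -0.3, "tz": 0.3, "rx": 0, "ry": 0, "rz": 0}, {"tx": -1.7, "ty": -0.3, "tz": 0.3, "rx": 0, "ry": 0, "rz": 0}, {"tx": -2.3, "ty": -0.3, "tz": 0.3, "rx": 0, "ry": 0, "rz": 0}, {"tx": -2.9, "ty": -0.3, "tz": 0.3, "rx": 0, "ry": 0, "rz": 0}]'

```text
time: 4.98
position: [0.5269, 0.2605, 0.0685]
tool_rot: [0.605, 0.796, -0.0, -0.0]
ft_force: [-0.2, 1.5, -0.1]
grip_width: 0.0301
```

Emit:
send_rows --deltas '[{"tx": -0.6, "ty": 0, "tz": 0, "rx": 0, "ry": 0, "rz": 0}, {"tx": -1.2, "ty": 0, "tz": 0, "rx": 0, "ry": 0, "rz": 0}, {"tx": -1.8, "ty": 0, "tz": 0, "rx": 0, "ry": 0, "rz": 0}, {"tx": -2.4, "ty": 0, "tz": 0, "rx": 0, "ry": 0, "rz": 0}, {"tx": -2.6, "ty": 0, "tz": 0, "rx": 0, "ry": 0, "rz": 0}]'

```text
time: 5.4
position: [0.5342, 0.2353, 0.0685]
tool_rot: [0.605, 0.796, -0.0, 0.0]
ft_force: [0.0, 0.4, -1.0]
grip_width: 0.0299
```

Run:
```python
from h import *
o=robot.get_obs();print(o['time'],o['position'],b(o['position']),o['ft_force'],Ro.from_quat(o['tool_rot']).as_matrix().round(3))
plan([((*w(23.5,-18),.07),105.8)])
c=robot.camera('top');cv2.imwrite('pics/t4.png',cv2.resize(c['color'][150:270,140:300,::-1],None,fx=5,fy=5))
```

```text
5.4 [0.53416717 0.23525991 0.06854487] [22.36045764 43.51570936] [ 0.02454065  0.36814685 -1.02616074] [[-0.267  0.964  0.   ]
 [ 0.964  0.267 -0.   ]
 [-0.     0.    -1.   ]]
[0.552 0.176 0.07 ] 105.8 t [-6.15  0.15 -0.14] r [ 0.     0.    -0.006]
```

View pics/t4.png

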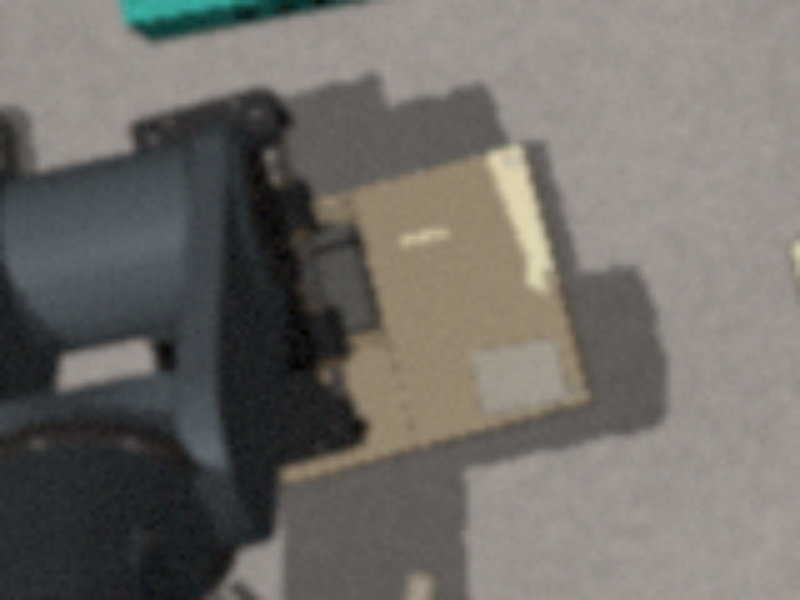

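The pack slides squarely, now at crop (340,275). Continuing 6 cm.

Emit:
send_rows --deltas '[{"tx": -0.6, "ty": 0, "tz": -0.1, "rx": 0, "ry": 0, "rz": 0}, {"tx": -1.2, "ty": 0, "tz": -0.1, "rx": 0, "ry": 0, "rz": 0}, {"tx": -1.8, "ty": 0, "tz": -0.1, "rx": 0, "ry": 0, "rz": 0}, {"tx": -2.4, "ty": 0, "tz": -0.1, "rx": 0, "ry": 0, "rz": 0}, {"tx": -3.0, "ty": 0, "tz": -0.1, "rx": 0, "ry": 0, "rz": 0}]'

```text
time: 5.87
position: [0.542, 0.2068, 0.0696]
tool_rot: [0.605, 0.796, 0.0, 0.0]
ft_force: [-0.7, -0.1, -0.8]
grip_width: 0.0302
```

Emit:
send_rows --deltas '[{"tx": -0.6, "ty": 0, "tz": 0, "rx": 0, "ry": 0, "rz": 0}, {"tx": -1.2, "ty": 0, "tz": 0, "rx": 0, "ry": 0, "rz": 0}, {"tx": -1.8, "ty": 0, "tz": 0, "rx": 0, "ry": 0, "rz": 0}, {"tx": -2.4, "ty": 0, "tz": 0, "rx": 0, "ry": 0, "rz": 0}, {"tx": -2.8, "ty": 0, "tz": 0, "rx": 0, "ry": 0, "rz": 0}]'

```text
time: 6.28
position: [0.5496, 0.1796, 0.0695]
tool_rot: [0.605, 0.796, -0.0, 0.0]
ft_force: [0.2, 0.4, -0.2]
grip_width: 0.0301
```

Emit:
send_rows --deltas '[{"tx": -0.2, "ty": 0, "tz": 0, "rx": 0, "ry": 0, "rz": 0}, {"tx": -0.3, "ty": 0, "tz": 0, "rx": 0, "ry": 0, "rz": 0}, {"tx": 0.5, "ty": 0, "tz": 0, "rx": 0, "ry": 0, "rz": 0}, {"tx": 2.0, "ty": 0, "tz": 0, "rx": 0, "ry": 0, "rz": 0}, {"tx": 3.5, "ty": 0, "tz": -1.5, "rx": 0, "ry": 0, "rz": 0}]'

```text
time: 6.7
position: [0.5377, 0.2142, 0.0824]
tool_rot: [0.606, 0.796, -0.002, -0.002]
ft_force: [-0.6, -0.1, -0.6]
grip_width: 0.0301
```

Run:
```python
from h import *
o=robot.get_obs();print(o['time'],o['position'],b(o['position']),o['ft_force'])
plan([((*w(23.5,60),.14),105.8)])
c=robot.camera('top');cv2.imwrite('pics/t5.png',cv2.resize(c['color'][150:270,140:300,::-1],None,fx=5,fy=5))
```

```text
6.7 [0.53774633 0.21421494 0.08242602] [20.07426057 22.29132931] [-0.63845475 -0.13128967 -0.62341161]
[0.531 0.251 0.14 ] 105.8 t [ 3.78  0.29 -5.76] r [-0.006 -0.001 -0.006]
```

View pics/t5.png

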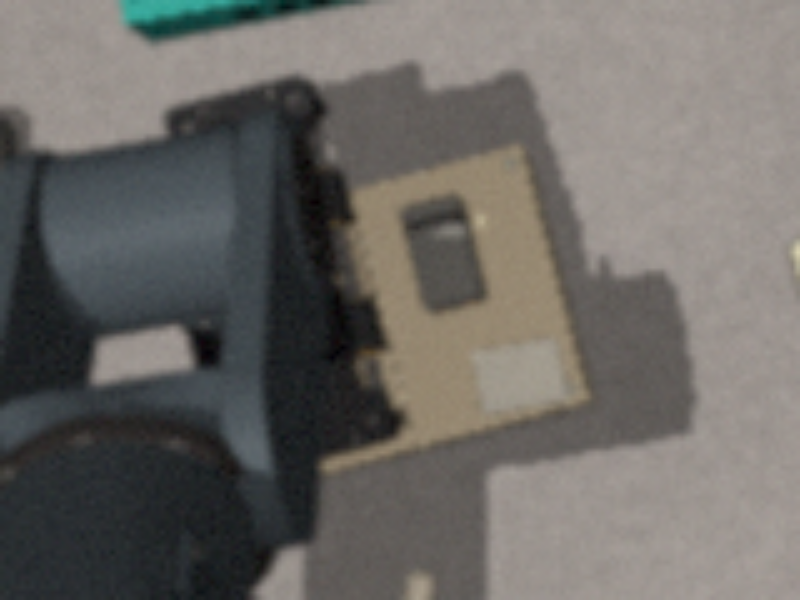

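The pack lies flat on the bare deck at crop (445,255). Next I retreat up, then turn 90° so the long gripper body lies along the box's y, away from the hatch's swing, and close the fingers.

Emit:
send_rows --deltas '[{"tx": 0.5, "ty": 0, "tz": -2, "rx": 0, "ry": 0, "rz": 0}, {"tx": 1, "ty": 0, "tz": -5, "rx": 0, "ry": 0, "rz": 0}, {"tx": 1, "ty": 0, "tz": -8, "rx": 0, "ry": 0, "rz": 0}, {"tx": 1, "ty": 0, "tz": -8, "rx": 0, "ry": 0, "rz": 0}]' --claw 0

```text
time: 7.08
position: [0.5409, 0.2256, 0.1702]
tool_rot: [0.604, 0.797, 0.005, 0.004]
ft_force: [1.7, 0.1, -0.2]
grip_width: 0.0112
```

Run:
```python
from h import *
o=robot.get_obs();print(o['time'],o['position'],b(o['position']),o['ft_force'],o['grip_width'])
a=w(-45,45)
plan([((*w(-15,40),.16),75.8),((*w(-45,45),.16),45.8),((*a,.16),15.8),((*a,.085),15.8)])
```

```text
7.0833 [0.54090083 0.22555683 0.1702402 ] [26.19774984 32.34578857] [ 1.7443302   0.11376251 -0.23425564] 0.01117747173558424
[0.499 0.222 0.16 ] 75.8 t [ 0.75 -4.13  0.97] r [ 0.012 -0.002  0.52 ]
[0.469 0.218 0.16 ] 45.8 t [-1.07 -2.85  0.  ] r [0.    0.    0.524]
[0.469 0.218 0.16 ] 15.8 t [0. 0. 0.] r [0.    0.    0.524]
[0.469 0.218 0.085] 15.8 t [0.  0.  7.5] r [0. 0. 0.]
```

Emit:
send_rows --deltas '[{"tx": 0.2, "ty": -0.8, "tz": 0, "rx": 0, "ry": 0, "rz": 0.105}, {"tx": 0.4, "ty": -1.6, "tz": 0, "rx": 0, "ry": 0, "rz": 0.21}, {"tx": 0.6, "ty": -2.4, "tz": 0, "rx": 0, "ry": 0, "rz": 0.315}, {"tx": 0.8, "ty": -3.2, "tz": 0, "rx": 0, "ry": 0, "rz": 0.42}, {"tx": 0.8, "ty": -4.1, "tz": 0, "rx": 0, "ry": 0, "rz": 0.525}]'

```text
time: 7.5
position: [0.495, 0.2209, 0.1642]
tool_rot: [0.792, 0.61, 0.0, 0.0]
ft_force: [-0.6, 0.8, 0.0]
grip_width: 0.0004
```

Emit:
send_rows --deltas '[{"tx": -0.2, "ty": -0.6, "tz": 0, "rx": 0, "ry": 0, "rz": 0.105}, {"tx": -0.4, "ty": -1.2, "tz": 0, "rx": 0, "ry": 0, "rz": 0.21}, {"tx": -0.6, "ty": -1.8, "tz": 0, "rx": 0, "ry": 0, "rz": 0.315}, {"tx": -0.9, "ty": -2.4, "tz": 0, "rx": 0, "ry": 0, "rz": 0.42}, {"tx": -1.1, "ty": -2.9, "tz": 0, "rx": 0, "ry": 0, "rz": 0.525}]'

```text
time: 7.92
position: [0.4639, 0.2172, 0.1641]
tool_rot: [0.924, 0.384, -0.0, 0.0]
ft_force: [-1.0, 0.3, 0.2]
grip_width: 0.0001
```

Emit:
send_rows --deltas '[{"tx": 0, "ty": 0, "tz": 0, "rx": 0, "ry": 0, "rz": 0.105}, {"tx": 0, "ty": 0, "tz": 0, "rx": 0, "ry": 0, "rz": 0.21}, {"tx": 0, "ty": 0, "tz": 0, "rx": 0, "ry": 0, "rz": 0.315}, {"tx": 0, "ty": 0, "tz": 0, "rx": 0, "ry": 0, "rz": 0.42}, {"tx": 0, "ty": 0, "tz": 0, "rx": 0, "ry": 0, "rz": 0.52}]'

```text
time: 8.33
position: [0.4645, 0.2173, 0.1642]
tool_rot: [0.991, 0.133, -0.0, 0.0]
ft_force: [-0.4, -0.2, -0.2]
grip_width: 0.0004
```

Run:
```python
from h import *
c=robot.camera('scene');cv2.imwrite('pics/c6.png',cv2.resize(c['color'][150:330,230:470,::-1],None,fx=3.3,fy=3.3))
from fit import cloud,rect
P,u,v=cloud(c)
s=(P[:,2]>.08)&(P[:,2]<.092)&(np.hypot(P[:,0]-.56,P[:,1]-.15)<.07);r=rect(P[s][:,:2]);print('pack',r,b(r[0]),np.ptp(P[s][:,2]),s.sum())
o=robot.get_obs();print(o['time'],o['position'],b(o['position']),o['ft_force'],o['grip_width'])
a=w(-45,45)
plan([((*a,.085),15.8)])
```

```text
pack ((0.5596547722816467, 0.1508340984582901), (0.06068796664476395, 0.03516983613371849), 15.420967102050781) [ 23.89760977 -44.6600967 ] 0.009477691038412006 351
8.3833 [0.46449887 0.21730901 0.16417646] [-49.56331028  45.2123341 ] [ 0.5741856  -0.61002329 -0.27663312] 0.0005829180796656911
[0.469 0.218 0.085] 15.8 t [0.46 0.02 7.92] r [ 0.     0.    -0.012]
```

View pics/c6.png

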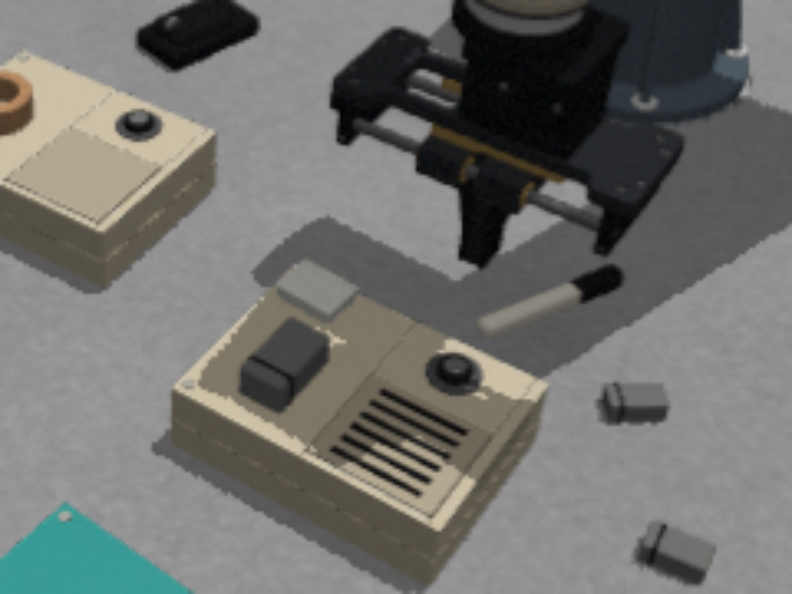

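The scene shows the pack flat on the deck, fitted at (24,-45) mm in the box frame, with the latch and hatch closed. The closed fingers are above the button at crop (455,368). Lowering now.

Emit:
send_rows --deltas '[{"tx": 0.4, "ty": 0, "tz": 2.5, "rx": 0, "ry": 0, "rz": 0}, {"tx": 0.4, "ty": 0, "tz": 5, "rx": 0, "ry": 0, "rz": 0}, {"tx": 0.4, "ty": 0, "tz": 7, "rx": 0, "ry": 0, "rz": 0}, {"tx": 0.4, "ty": 0, "tz": 8, "rx": 0, "ry": 0, "rz": 0}, {"tx": 0.4, "ty": 0, "tz": 8, "rx": 0, "ry": 0, "rz": 0}]'

```text
time: 8.8
position: [0.4668, 0.2179, 0.0823]
tool_rot: [0.991, 0.136, -0.003, 0.0]
ft_force: [0.6, -0.8, -0.3]
grip_width: 0.0005
```

Emit:
send_rows --deltas '[{"tx": 0, "ty": 0, "tz": 0, "rx": 0, "ry": 0, "rz": 0}, {"tx": 0, "ty": 0, "tz": 0, "rx": 0, "ry": 0, "rz": 0}]'

```text
time: 8.97
position: [0.4694, 0.2185, 0.0853]
tool_rot: [0.991, 0.136, 0.001, -0.0]
ft_force: [1.3, -0.1, 0.4]
grip_width: 0.0004
```

Run:
```python
from h import *
c=robot.camera('scene');cv2.imwrite('pics/c7.png',cv2.resize(c['color'][180:320,290:450,::-1],None,fx=4.2,fy=4.2))
o=robot.get_obs();print(o['time'],o['position'],b(o['position']),o['ft_force'],o['grip_width'])
plan([((*w(-45,45),.068),15.8)])
```

```text
9.0167 [0.46954254 0.21848073 0.08561756] [-44.391165    44.96648762] [ 0.36430575 -0.45310244 -0.28487066] 0.0007882152491782312
[0.469 0.218 0.068] 15.8 t [-0.07 -0.    1.76] r [ 0.    -0.002 -0.003]
```

View pics/c7.png

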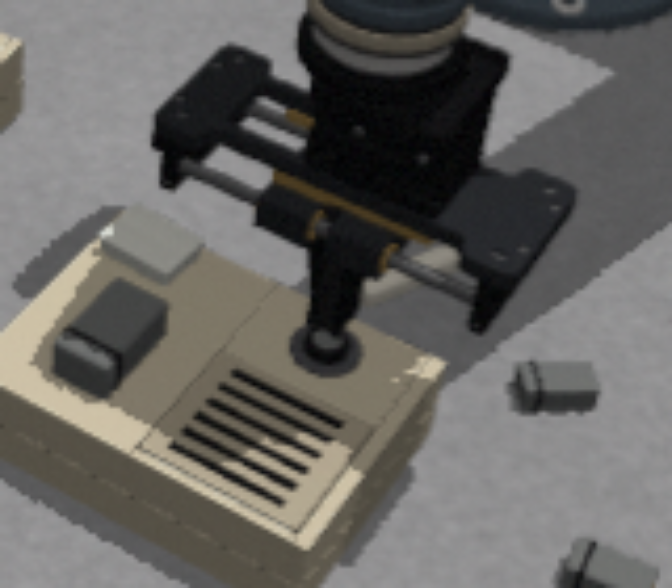

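The fingertip is right above the button at crop (328,340). Descending in small steps.

Emit:
send_rows --deltas '[{"tx": 0, "ty": 0, "tz": 0.6, "rx": 0, "ry": 0, "rz": 0}, {"tx": 0, "ty": 0, "tz": 1.2, "rx": 0, "ry": 0, "rz": 0}, {"tx": 0, "ty": 0, "tz": 1.6, "rx": 0, "ry": 0, "rz": 0}, {"tx": 0, "ty": 0, "tz": 1.7, "rx": 0, "ry": 0, "rz": 0}, {"tx": 0, "ty": 0, "tz": 1.7, "rx": 0, "ry": 0, "rz": 0}]'

```text
time: 9.43
position: [0.4687, 0.2182, 0.0674]
tool_rot: [0.991, 0.135, 0.0, -0.0]
ft_force: [0.6, 0.3, 0.8]
grip_width: 0.0005
```

Emit:
send_rows --deltas '[{"tx": 0, "ty": 0, "tz": 0.1, "rx": 0, "ry": 0, "rz": 0}, {"tx": 0, "ty": 0, "tz": 0.2, "rx": 0, "ry": 0, "rz": 0}, {"tx": 0, "ty": 0, "tz": 0.2, "rx": 0, "ry": 0, "rz": 0}]'

```text
time: 9.68
position: [0.4687, 0.2182, 0.0658]
tool_rot: [0.991, 0.136, 0.0, -0.0]
ft_force: [0.6, -0.1, 2.7]
grip_width: 0.0005
```

Emit:
send_rows --deltas '[{"tx": 0, "ty": 0, "tz": 0.1, "rx": 0, "ry": 0, "rz": 0}, {"tx": 0, "ty": 0, "tz": 0.2, "rx": 0, "ry": 0, "rz": 0}, {"tx": 0, "ty": 0, "tz": 0.2, "rx": 0, "ry": 0, "rz": 0}]'

```text
time: 9.93
position: [0.4687, 0.2182, 0.0643]
tool_rot: [0.991, 0.136, 0.0, -0.0]
ft_force: [-0.8, -0.2, 8.8]
grip_width: 0.0001
```

The force is 8.8 N, well past the 4 N stop, so the button is at the bottom. Letting go: straight up, then back towards the robot.

Emit:
send_rows --deltas '[{"tx": 0, "ty": 0, "tz": 0.05, "rx": 0, "ry": 0, "rz": 0}, {"tx": 0, "ty": 0, "tz": -3.0, "rx": 0, "ry": 0, "rz": 0}, {"tx": -1, "ty": 0, "tz": -7, "rx": 0, "ry": 0, "rz": 0}, {"tx": -2.5, "ty": 0, "tz": -10.5, "rx": 0, "ry": 0, "rz": 0}, {"tx": -4, "ty": 0, "tz": -13, "rx": 0, "ry": 0, "rz": 0}]'

```text
time: 10.35
position: [0.4306, 0.2075, 0.1958]
tool_rot: [0.991, 0.135, 0.001, -0.0]
ft_force: [0.9, 0.4, -0.8]
grip_width: 0.0004
```

Emit:
send_rows --deltas '[{"tx": 0, "ty": 0, "tz": 0, "rx": 0, "ry": 0, "rz": 0}, {"tx": 0, "ty": 0, "tz": 0, "rx": 0, "ry": 0, "rz": 0}, {"tx": 0, "ty": 0, "tz": 0, "rx": 0, "ry": 0, "rz": 0}, {"tx": 0, "ty": 0, "tz": 0, "rx": 0, "ry": 0, "rz": 0}, {"tx": 0, "ty": 0, "tz": 0, "rx": 0, "ry": 0, "rz": 0}]'

```text
time: 10.77
position: [0.4298, 0.2073, 0.1921]
tool_rot: [0.991, 0.135, -0.001, 0.0]
ft_force: [1.8, 0.3, -0.8]
grip_width: 0.0004
```

Emit:
send_rows --deltas '[{"tx": 0, "ty": 0, "tz": 0, "rx": 0, "ry": 0, "rz": 0}, {"tx": 0, "ty": 0, "tz": 0, "rx": 0, "ry": 0, "rz": 0}, {"tx": 0, "ty": 0, "tz": 0, "rx": 0, "ry": 0, "rz": 0}, {"tx": 0, "ty": 0, "tz": 0, "rx": 0, "ry": 0, "rz": 0}, {"tx": 0, "ty": 0, "tz": 0, "rx": 0, "ry": 0, "rz": 0}]'

```text
time: 11.18
position: [0.4301, 0.2074, 0.1934]
tool_rot: [0.991, 0.135, -0.0, 0.0]
ft_force: [0.0, 0.0, 0.4]
grip_width: 0.0005
```

Run:
```python
from h import *
c=robot.camera('scene');save(c,'s8.png');cv2.imwrite('pics/c8.png',cv2.resize(c['color'][150:330,230:470,::-1],None,fx=3.3,fy=3.3))
from fit import cloud,rect
P,u,v=cloud(c)
s=(P[:,2]>.08)&(P[:,2]<.092)&(np.hypot(P[:,0]-.56,P[:,1]-.15)<.055);r=rect(P[s][:,:2]);print('pack',r,b(r[0]),np.median(P[s][:,2]),s.sum())
B=(P[:,:2]-BX)@np.array([[np.cos(YAW),-np.sin(YAW)],[np.sin(YAW),np.cos(YAW)]])*1000
s=(np.hypot(B[:,0]+45,B[:,1]-45)<9);print('button z',np.percentile(P[s][:,2],[5,50,95]))
s=(B[:,0]>20)&(B[:,0]<100)&(B[:,1]>5)&(B[:,1]<85)&(P[:,2]>.1);print('hatch',s.sum(),B[s].min(0),B[s].max(0),P[s][:,2].max() if s.any() else 0)
o=robot.get_obs();print(o['time'],o['position'],b(o['position']),o['ft_force'])
```

```text
pack ((0.5591798424720764, 0.15144594013690948), (0.06138908490538597, 0.034836165606975555), 14.998431205749512) [ 23.60721616 -43.94205762] 0.08570118014548844 347
button z [0.07846013 0.43472166 0.51193446]
hatch 689 [38.54615674  5.05550265] [59.10804967 84.93909539] 0.13789780770036958
11.2333 [0.43006939 0.20744566 0.19345872] [-85.37757172  45.0961029 ] [ 0.85857959 -0.33832551 -0.24011042]
```

View pics/c8.png

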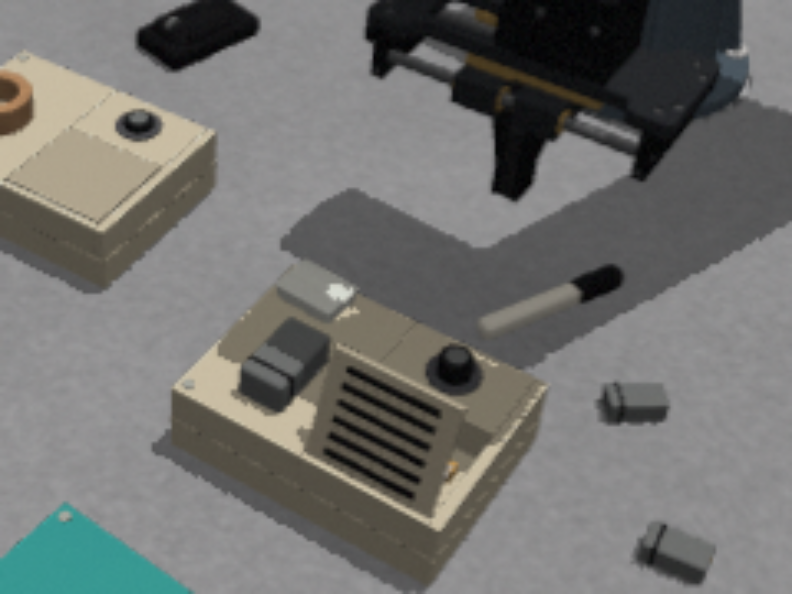

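The hatch stands open at crop (390,430) and the button is popped up at (455,362). The pack is flat on the deck and the other box is unchanged. I'll wait a little longer, re-check, then hand in.

Emit:
send_rows --deltas '[{"tx": 0, "ty": 0, "tz": 0, "rx": 0, "ry": 0, "rz": 0}, {"tx": 0, "ty": 0, "tz": 0, "rx": 0, "ry": 0, "rz": 0}, {"tx": 0, "ty": 0, "tz": 0, "rx": 0, "ry": 0, "rz": 0}, {"tx": 0, "ty": 0, "tz": 0, "rx": 0, "ry": 0, "rz": 0}, {"tx": 0, "ty": 0, "tz": 0, "rx": 0, "ry": 0, "rz": 0}]'

```text
time: 11.65
position: [0.4301, 0.2075, 0.1936]
tool_rot: [0.991, 0.135, 0.0, -0.0]
ft_force: [-0.2, 0.2, -0.4]
grip_width: 0.0006
```

Run:
```python
from h import *
from fit import cloud,rect
c=robot.camera('scene');P,u,v=cloud(c)
B=(P[:,:2]-BX)@np.array([[np.cos(YAW),-np.sin(YAW)],[np.sin(YAW),np.cos(YAW)]])*1000
s=(np.hypot(B[:,0]+45,B[:,1]-45)<9)&(P[:,2]<.1);print('button z',np.percentile(P[s][:,2],[50,95]))
s=(B[:,0]>20)&(B[:,0]<100)&(B[:,1]>5)&(B[:,1]<85)&(P[:,2]>.1);print('hatch top',P[s][:,2].max(),B[s].min(0))
s=(P[:,2]>.08)&(P[:,2]<.092)&(np.hypot(P[:,0]-.56,P[:,1]-.15)<.055);print('pack',b(rect(P[s][:,:2])[0]))
print(robot.get_obs()['time']);robot.hand_in()
```

```text
button z [0.07711391 0.0792634 ]
hatch top 0.1366177767458478 [38.29442103  5.45748143]
pack [ 23.49177842 -44.65341406]
11.7
the job is handed in; nothing more can be done
```

I pushed the pack off the slotted hatch onto the fuse box's bare deck, then pressed the latch button once. The button popped up, the hatch sprang open, and I handed the job in at 11.7 s. The hand-in gave no verdict.

Last checks, from the scene camera:
- **Pack:** it lies flat at about (23, -45) mm in the box's frame and stayed put between the last two looks.
- **Button:** its top is about 77–79 mm high, against 77 mm expected when popped up. The press reached 8.8 N, well past the 4 N stop.
- **Hatch:** its edge is about 137 mm high at x ≈ 38 mm, which is roughly the full 1.25 rad, and it held steady.
- **Everything else:** in the last picture, taken about 0.5 s before hand-in, the other box looked unchanged. I did not measure how far the other objects moved. The arm was well clear and touching nothing.

The first set of move calls was refused because every row needs all six values. Nothing moved, and no check failed or disagreed.

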